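# Swing out the stabiliser leg of the carousel stand

### The arm

A 6-joint arm with a two-finger parallel gripper is mounted at the origin on the work surface. World frame = base frame: x ahead of the robot, y to its left, z up, the work surface at z = 0. Lengths are in mm, angles in rad, forces in N, time in s.
With the tool pointing down it reaches from about 400 to 925 mm from the base axis. Payload 12.5 kg.
Tool frame: the origin (TCP) lies on the front face of the gripper's body, between the roots of the fingers; the fingertips stand 78 mm ahead of it and the grasp point (between the pads) lies 59 mm ahead of it (env.nose_length is the distance from the TCP to the fingertips, in mm); z points along the fingers, y is the line along which they close (so a half turn about z gives the same grasp; the last joint's range is limited). The gripper opens to 95 mm and grips with 3 to 60 N. Pads are 20 mm wide; open, the fingers measure 119 mm over their backs; the gripper's body (75 mm by 180 mm) begins 59 mm behind the grasp point.
Start: joints at [-1.237, 0.491, 1.559, -0, 1.092, -0.106], TCP at [266.121, -565.524, 292.261] pointing down, gripper open.
Joint ranges: [-3.1, 3.1], [-0.84, 2.19], [0.05, 2.79], [-1.13, 4.28], [0.06, 2.93], [-2.69, 2.69]. Speed limits (rad/s): [2.22, 2.22, 2.79, 3.14, 3.14, 3.14].

### API

Orientations are given as [roll, pitch, yaw] about the fixed x, y, z axes, in that order (R = Rz(yaw) Ry(pitch) Rx(roll)).
In Python, from cell import env gives the robot as it stands.
- The arm moves only by the tool jog_arm, never from a script. Its argument "motion" is a list of rows, each a list of 7 numbers: the turn, a rotation vector about the tool's x, y, z in degrees, then the shift along the tool's x, y, z in mm, then the finger opening in mm, from 0 to 95.1. In form: [[wx, wy, wz, x, y, z, hand], ...]. A call has 1 to 10 rows; each row shifts and turns the commanded pose from where the row before left it, along the tool's axes as they then stand; what a row does not reach is not made up. A row lasts 1/8 s, in which the tool goes at most 62.5 mm and 10.7 degrees, less where a joint would pass 70% of its speed; a pose out of reach is approached as far as the arm can. A call is refused whole if a number of a shift passes 62.5 or a number of a turn 10.7, either way. A call with a gripper value outside its range is refused whole. The fingers move at their own pace and stop on an object; the grip force is fixed at half the most. Time passes only in rows, so rows that do not move let the fingers close. It gives the time, the measured TCP pose, the force, the opening and the grip force at its end, in the units of the state.
- env.state(): the state, without advancing time (a new reading comes with each control period).
- env.read_camera(name): name is "scene" or "top" or "wrist"; returns a dict with "color" (384x512x3 uint8, red, green, blue), "z_map" (384x512 float32, mm along the optical axis (not along the pixel's ray), 0 where there is no reading), "camera_matrix" (3x3 intrinsics, pixels), "world_to_cam" (4x4, takes a point from world to camera coordinates). Camera axes: x right, y up, looking along -z (the intrinsics and any distortion apply to the point x, -y, -z); pixel columns grow to the right and rows downward; lengths in mm; the calibration is good to about 2 mm. A picture is of the moment at which its call begins.
- env.job_done(): hands the job in; it is judged then, once.
Trained networks look in the newest picture that a camera, given by its name, has taken for a name from the list of things; names that differ only in an ending like _2 or _b are one class to them, and where a whole thing is asked for, a point or a joint stands for the part that bears it (a point fixed in the world has none). Each returns a list of dicts, best first, with "score" (0 to 1); they miss things now and then, are a little off and sometimes report something else, mostly with a low value. They report only what shows in the picture. A call takes as long as a camera call. They do not tell look-alikes from the thing itself.
- env.recognise(camera, thing): "location" ([column, row] in pixels, amid what is visible of it).
The state is a dict: "t": time; "joints": joint angles; "qvel": joint speeds; "tau": joint torques, N m; "eef_pos": TCP position; "tcp_rot": TCP orientation; "ft_force": force on the tool from outside, world axes, zero at the start; "moment": the same for the moment, N m; "opening": opening from 0.0 (shut) to 1.0 (fully open); "grip_force": force on a finger pad.
Only numpy, scipy, OpenCV 4.12 (cv2) and the standard library are available. Lean on these libraries where they do the work, as an engineer would, in place of code of your own. Each camera call takes 0.05 s, during which the arm holds its last target. There are 200 camera calls.

### The job

The vial carousel is about to be loaded again. Swing the folded stabiliser leg of the stand that carries the round white carousel all the way out until it snaps home in its end position, then let go of it. Leave the leg of the other stand, the one with the square pump, folded as it is.

Things in the scene. Friction and masses are not known exactly. Their poses are not given: they have to be found in the camera images.
- carousel_leg (a joint): Angle (rad) of the carousel stand's leg about its upright hinge pin: 0 folded (starts at 0 to 0.35), 1.57 fully out on its stop; opens clockwise seen from above. Stiff over-centre spring hinge: the knob takes up to 4 N to push, 10 N if pinched; past about 1.45 it snaps home to 1.57 by itself and stays; let go earlier, it stays short or creeps back.
- carousel_knob (a point): Centre of the upright aluminium knob on the leg's free end: 20 mm across, 26 to 62 mm above the bench (this point 44 mm), 110 mm from the hinge axis. Pinch it from above or push it; fingers may turn about it. The leg is a steel bar 20 mm wide, top 18 mm above the bench, folded along the stand's edge away from the robot; it swings away from the robot.
- carousel_hinge (a point): Top of the leg's fixed hinge pin, on its axis, 25 mm above the bench, at a corner of the carousel stand: a grey plate 130 x 120 mm, 20 mm thick, fixed to the bench, under a white disc 104 mm across (top at 56 mm; amber vials in it reach 73 mm).
- pump_knob (a point): Centre (44 mm above the bench) of the like knob on the like leg of the other stand: an equal grey plate that carries a square white pump 85 x 85 mm, top 77 mm above the bench, with a round black head. This leg is to stay folded as it is.
Not all that is in view belongs to the job. What is shaped like the part that bears carousel_leg but blue is not meant.

How it is judged (in metres and radians):
At the end, for the whole second after the job is handed in: The carousel stand's leg is fully out, within 10 degrees of its stop, at rest and released (value of joint carousel_leg above 1.396 rad and velocity of joint carousel_leg between -0.05 and 0.05 rad/s); the robot touches nothing.
It fails at once if the leg of the pump stand is moved (its knob by more than 30 mm) (distance of pump_knob from where it was at the start of the episode above 0.03 m).
It also fails if it takes over 32 s, if anything falls off the work surface, if the arm or the gripper's body presses on something with over 40 N, if the wrist force passes 120 N, or if a joint passes its speed limit or range.

## Working session

There is one attempt and no reset: what is moved stays moved. The work goes in short steps, Python scripts to look and compute and a tool call to move; the robot and the scene stay as the last step left them, time stands still between calls to the robot, and variables do not carry over. Pictures are saved under pics/ and viewed, at most 10 in all, crops included, and the job is handed in when it is done.

Besides the shell and the picture viewer there is one more tool, called after ">>>" by a JSON object that holds its "api" and its "payload", one argument or row to a line. jog_arm: Moves the arm, as the interface text tells. Its arguments: {"type":"object","properties":{"motion":{"type":"array"}},"required":["motion"]}

```bash
mkdir -p pics
cat > h.py <<'E'
import numpy as np, cv2
from cell import env
def w2p(c,p):
    q=c["world_to_cam"]@np.append(p,1); v=np.array([q[0],-q[1],-q[2]]); u=c["camera_matrix"]@v; return u[:2]/u[2]
def ray(c,uv):
    T=c["world_to_cam"]; d=np.linalg.inv(c["camera_matrix"])@np.array([uv[0],uv[1],1.]); d=np.array([d[0],-d[1],-d[2]])
    return -T[:3,:3].T@T[:3,3], T[:3,:3].T@d
def at_z(c,uv,z):
    o,d=ray(c,uv); return o+d*(z-o[2])/d[2]
def at_depth(c,uv):
    o,d=ray(c,uv); return o+d*c["z_map"][int(round(uv[1])),int(round(uv[0]))]
E
python3 - <<'E'
from h import *
for n in ["top","scene"]:
    c=env.read_camera(n); im=c["color"][:,:,::-1]
    cv2.imwrite(f"pics/{n}1.png",cv2.resize(im,(800,600),interpolation=cv2.INTER_CUBIC))
    for t,z in [("carousel_knob",62),("carousel_hinge",25),("pump_knob",62),("carousel_leg",18)]:
        for r in env.recognise(n,t)[:4]: print(n,t,np.round(r["location"]),round(r["score"],2),at_z(c,r["location"],z).round(),at_depth(c,r["location"]).round())
print(env.state()["tcp_rot"],env.state()["t"])
E
```

```text
top carousel_knob [381.  62.] 0.9 [ 824. -328.   62.] [ 840. -339.   20.]
top carousel_knob [142.  56.] 0.89 [827. 263.  62.] [844. 276.  19.]
top carousel_knob [364. 280.] 0.88 [ 292. -293.   62.] [ 287. -304.   18.]
top carousel_knob [307. 174.] 0.71 [ 543. -152.   62.] [ 548. -156.   18.]
top carousel_hinge [377.  61.] 0.92 [ 842. -328.   25.] [ 845. -330.   17.]
top carousel_hinge [366. 278.] 0.85 [ 294. -307.   25.] [ 293. -309.   18.]
top carousel_hinge [142.  54.] 0.71 [849. 276.  25.] [851. 278.  19.]
top carousel_hinge [306. 172.] 0.64 [ 553. -154.   25.] [ 555. -155.   15.]
top pump_knob [179. 170.] 0.97 [546. 162.  62.] [551. 170.  19.]
top carousel_leg [382.  64.] 0.97 [ 837. -340.   18.] [ 838. -341.   16.]
top carousel_leg [308. 171.] 0.9 [ 557. -159.   18.] [ 557. -159.   15.]
top carousel_leg [363. 280.] 0.75 [ 287. -300.   18.] [ 287. -300.   17.]
top carousel_leg [138.  57.] 0.74 [842. 286.  18.] [842. 286.  19.]
scene carousel_knob [218. 235.] 0.93 [ 622. -125.   62.] [ 564. -132.   19.]
scene carousel_knob [111. 322.] 0.77 [ 892. -298.   62.] [ 850. -318.   16.]
scene carousel_knob [177. 181.] 0.73 [ 365. -261.   62.] [ 284. -278.   16.]
scene carousel_knob [419. 325.] 0.63 [889. 266.  62.] [851. 287.  20.]
scene carousel_hinge [217. 232.] 0.94 [ 556. -133.   25.] [ 551. -134.   22.]
scene carousel_hinge [174. 179.] 0.88 [ 286. -288.   25.] [ 272. -291.   17.]
scene carousel_hinge [113. 320.] 0.88 [ 854. -312.   25.] [ 847. -315.   17.]
scene carousel_hinge [416. 324.] 0.56 [853. 280.  25.] [847. 283.  18.]
scene pump_knob [343. 237.] 0.74 [623. 170.  62.] [561. 185.  16.]
scene carousel_leg [177. 181.] 0.87 [ 288. -279.   18.] [ 284. -279.   16.]
scene carousel_leg [112. 319.] 0.86 [ 844. -317.   18.] [ 845. -317.   19.]
scene carousel_leg [417. 325.] 0.78 [849. 285.  18.] [848. 285.  17.]
[3.14154564e+00 2.35552164e-05 4.39797849e-01] 0.5
```

View pics/top1.png

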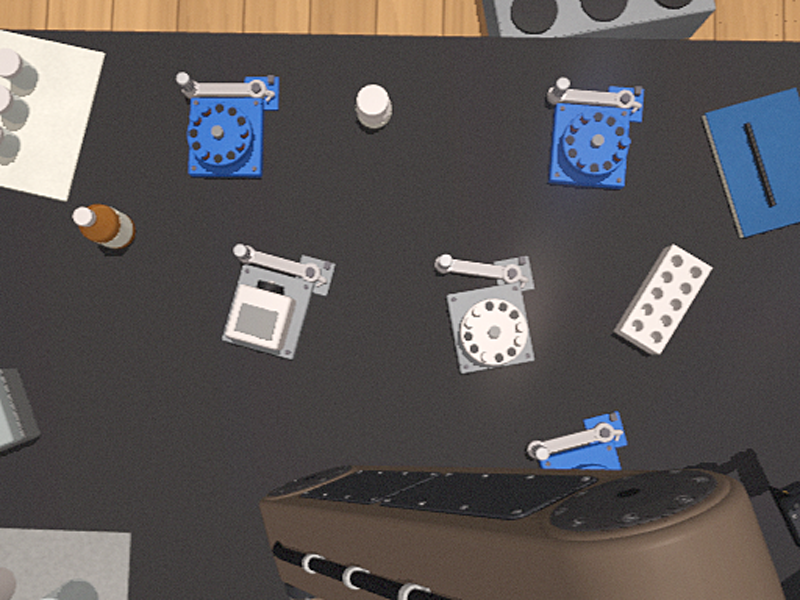

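View pics/scene1.png

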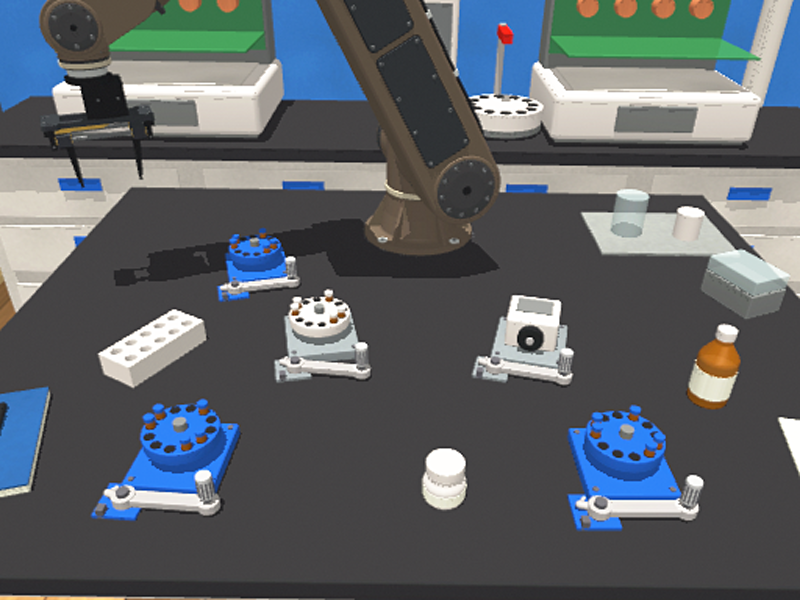

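The top view shows the carousel stand: knob at about (444,263) and hinge at (514,272) in the 800 px picture. The pump stand is to its left, with three blue decoys around.

Run:
```python
from h import *
c=env.read_camera("top"); s=1.5625
K=at_z(c,(444/s,262.5/s),62); H=at_z(c,(514/s,272/s),25); print(K,H,np.linalg.norm((K-H)[:2]))
sc=env.read_camera("scene")
print(at_z(sc,(362/s,347/s),62),at_z(sc,(294/s,366/s),25))
cv2.imwrite("pics/z.png",cv2.resize(c["color"][155:245,275:350,::-1],(500,600),interpolation=cv2.INTER_CUBIC))
cv2.imwrite("pics/z2.png",cv2.resize(sc["color"][180:255,170:245,::-1],(600,600),interpolation=cv2.INTER_CUBIC))
```

```text
[556.80047729 -96.31410964  62.        ] [ 549.33073798 -210.58368365   25.        ] 114.5134601197064
[566.67148734 -95.74028593  62.        ] [ 569.07669871 -204.94773967   25.        ]
```

View pics/z.png

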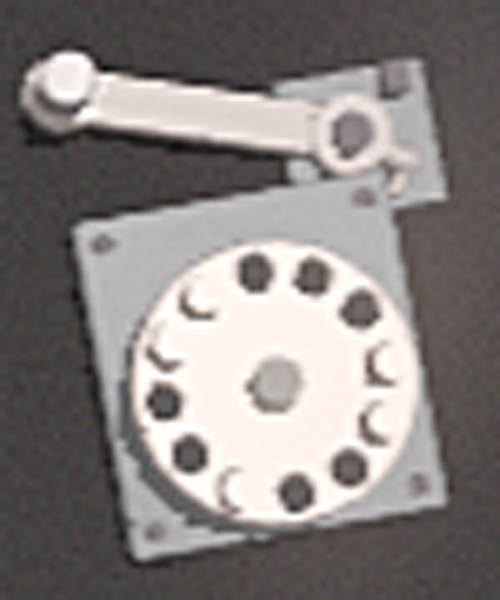

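>>> {"api": "jog_arm", "payload": {
  "motion": [
    [0, 0, 0, 46.5, -29.8, 0, 50],
    [0, 0, 0, 46.5, -29.8, 0, 50],
    [0, 0, 0, 46.5, -29.8, 0, 50],
    [0, 0, 0, 46.5, -29.8, 0, 50],
    [0, 0, 0, 46.5, -29.8, 0, 50],
    [0, 0, 0, 46.5, -29.8, 0, 50],
    [0, 0, 0, 46.5, -29.8, 0, 50],
    [0, 0, 0, 46.5, -29.8, 0, 50],
    [0, 0, 0, 46.5, -29.8, 0, 50],
    [0, 0, 0, 46.5, -29.8, 0, 50]
  ]
}}

```text
t: 1.85
eef_pos: [560.8, -96.2, 292.4]
tcp_rot: [3.141, -0.0, 0.44]
ft_force: [0.3, -0.8, -0.1]
opening: 0.529
grip_force: 0.0
```

>>> {"api": "jog_arm", "payload": {
  "motion": [
    [0, 0, -10, 0, 0, 20, 50],
    [0, 0, -10, 0, 0, 20, 50],
    [0, 0, 0, 0, 0, 0, 50],
    [0, 0, 0, 0, 0, 0, 50]
  ]
}}

```text
t: 2.35
eef_pos: [560.2, -98.1, 253.0]
tcp_rot: [3.141, -0.0, 0.785]
ft_force: [-0.1, -1.1, 0.2]
opening: 0.53
grip_force: 0.0
```

Run:
```python
from h import *
c=env.read_camera("wrist"); cv2.imwrite("pics/w1.png",cv2.resize(c["color"][:,:,::-1],(800,600),interpolation=cv2.INTER_CUBIC))
for t,z in [("carousel_knob",44),("carousel_hinge",25)]:
    for r in env.recognise("wrist",t)[:2]: print(t,np.round(r["location"]),round(r["score"],2),at_z(c,r["location"],z).round(1),at_depth(c,r["location"]).round(1))
s=env.state();print(s["eef_pos"],s["tcp_rot"],s["t"],s["ft_force"])
```

```text
carousel_knob [270. 198.] 0.75 [ 560.2 -118.1   44. ] [ 555.4 -124.7   17. ]
carousel_hinge [268. 198.] 0.9 [ 555.3 -119.9   25. ] [ 553.7 -122.    16.2]
[560.14783094 -98.16360085 253.05342026] [ 3.14038284e+00 -5.89109838e-04  7.86536162e-01] 2.5 [-0.13825565 -0.60077348  0.64187259]
```

View pics/w1.png

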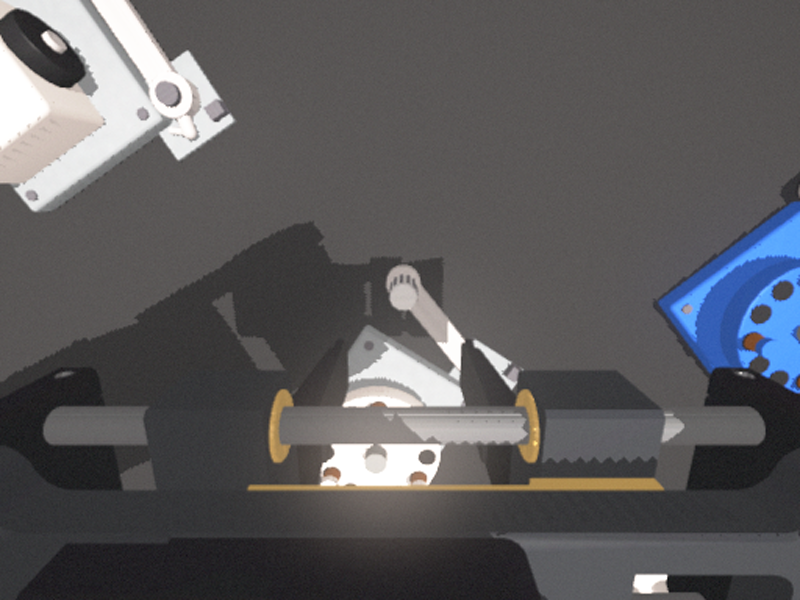

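The wrist view shows the knob at (403,295) in the picture, beyond the fingers, with the carousel beneath them.

Run:
```python
from h import *
s=1.5625
c=env.read_camera("wrist"); print("w",at_z(c,(403.5/s,295/s),62),at_depth(c,(403/s,295/s)))
K=at_z(c,(403.5/s,295/s),62)
t=env.read_camera("top"); print("t",at_z(t,(275+68/6.667,155+80/6.667),62),"H",at_z(t,(275+352/6.667,155+133/6.667),25))
sc=env.read_camera("scene"); print("s",at_z(sc,(362/s,347/s),62))
```

```text
w [561.92679011 -96.54491845  62.        ] [561.36260697 -96.60878549  60.27374193]
t [559.31473951 -98.77772712  62.        ] H [ 547.06369371 -207.72260342   25.        ]
s [566.67148734 -95.74028593  62.        ]
```

View pics/z2.png

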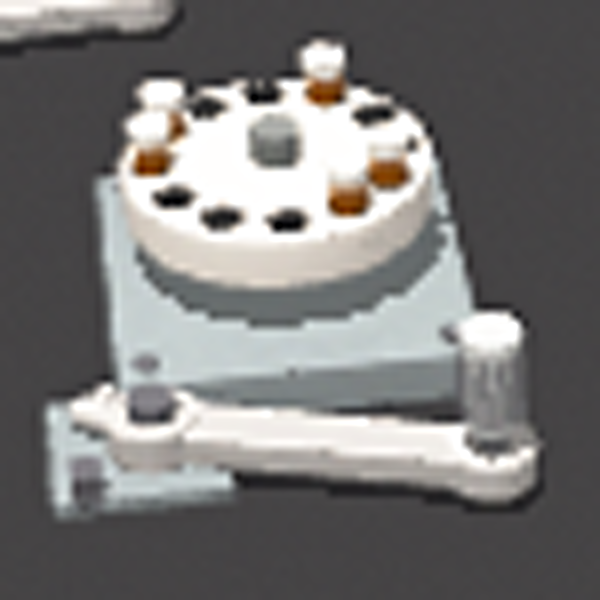

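>>> {"api": "jog_arm", "payload": {
  "motion": [
    [0, 0, 0, 1, 0, 49, 50],
    [0, 0, 0, 0, 0, 49, 50],
    [0, 0, 0, 0, 0, 49, 50],
    [0, 0, 0, 0, 0, 0, 50],
    [0, 0, 0, 0, 0, 0, 10],
    [0, 0, 0, 0, 0, 0, 10],
    [0, 0, 0, 0, 0, 0, 10],
    [0, 0, 0, 0, 0, 0, 10]
  ]
}}

```text
t: 3.65
eef_pos: [561.0, -97.2, 106.2]
tcp_rot: [3.14, -0.001, 0.789]
ft_force: [-1.4, 1.9, 8.1]
opening: 0.204
grip_force: 30.0
```

Run:
```python
import numpy as np
H=np.array([548,-207.5]);ph=np.linspace(0.12,1.40,17)
P=H+110*np.c_[np.sin(ph),np.cos(ph)]
D=np.diff(P,axis=0);a=.788
for d,p,q in zip(D,ph[1:],P[1:]): print(p.round(2),q.round(),(d@[np.cos(a),np.sin(a)]).round(1),(d@[np.sin(a),-np.cos(a)]).round(1))
```

```text
0.2 [ 570. -100.] 5.1 7.1
0.28 [ 578. -102.] 4.5 7.5
0.36 [ 587. -105.] 3.9 7.9
0.44 [ 595. -108.] 3.3 8.2
0.52 [ 603. -112.] 2.6 8.4
0.6 [ 610. -117.] 1.9 8.6
0.68 [ 617. -122.] 1.3 8.7
0.76 [ 624. -128.] 0.6 8.8
0.84 [ 630. -134.] -0.2 8.8
0.92 [ 636. -141.] -0.9 8.8
1.0 [ 641. -148.] -1.6 8.7
1.08 [ 645. -156.] -2.2 8.5
1.16 [ 649. -164.] -2.9 8.3
1.24 [ 652. -172.] -3.6 8.0
1.32 [ 655. -180.] -4.2 7.7
1.4 [ 656. -189.] -4.8 7.4
```

>>> {"api": "jog_arm", "payload": {
  "motion": [
    [0, 0, 0, 5.1, 7.1, 0, 10],
    [0, 0, 0, 4.5, 7.5, 0, 10],
    [0, 0, 0, 3.9, 7.9, 0, 10],
    [0, 0, 0, 3.3, 8.2, 0, 10],
    [0, 0, 0, 2.6, 8.4, 0, 10],
    [0, 0, 0, 1.9, 8.6, 0, 10],
    [0, 0, 0, 1.3, 8.7, 0, 10],
    [0, 0, 0, 0.6, 8.8, 0, 10]
  ]
}}

```text
t: 4.65
eef_pos: [623.1, -126.1, 105.7]
tcp_rot: [-3.14, 0.0, 0.789]
ft_force: [-2.5, 4.1, 3.7]
opening: 0.2
grip_force: 30.0
```

>>> {"api": "jog_arm", "payload": {
  "motion": [
    [0, 0, 0, -0.2, 8.8, 0, 10],
    [0, 0, 0, -0.9, 8.8, 0, 10],
    [0, 0, 0, -1.6, 8.7, 0, 10],
    [0, 0, 0, -2.2, 8.5, 0, 10],
    [0, 0, 0, -2.9, 8.3, 0, 10]
  ]
}}

```text
t: 5.28
eef_pos: [648.5, -163.0, 105.4]
tcp_rot: [-3.141, 0.0, 0.789]
ft_force: [-1.7, 2.6, 3.3]
opening: 0.207
grip_force: 30.0
```

Low forces; continue to the end.

>>> {"api": "jog_arm", "payload": {
  "motion": [
    [0, 0, 0, -3.6, 8.0, 0, 10],
    [0, 0, 0, -4.2, 7.7, 0, 10],
    [0, 0, 0, -4.8, 7.4, 0, 10],
    [0, 0, 0, 0, 0, 0, 10],
    [0, 0, 0, 0, 0, 0, 10]
  ]
}}

```text
t: 5.9
eef_pos: [655.4, -185.0, 105.1]
tcp_rot: [-3.137, -0.001, 0.789]
ft_force: [-4.0, 20.6, 7.2]
opening: 0.206
grip_force: 30.0
```

Run:
```python
from h import *
t=env.read_camera("top"); w=env.read_camera("wrist")
a=cv2.resize(t["color"][130:230,260:360,::-1],(400,400),interpolation=cv2.INTER_CUBIC)
b=cv2.resize(w["color"][130:,100:400,::-1],(400,340))
b=cv2.copyMakeBorder(b,0,60,0,0,cv2.BORDER_CONSTANT)
cv2.imwrite("pics/e1.png",np.hstack([a,b])); s=env.state(); print(s["eef_pos"],s["ft_force"])
```

```text
[ 655.42103997 -185.03289987  105.13487043] [-4.12462243 21.54365494  7.11730376]
```

View pics/e1.png

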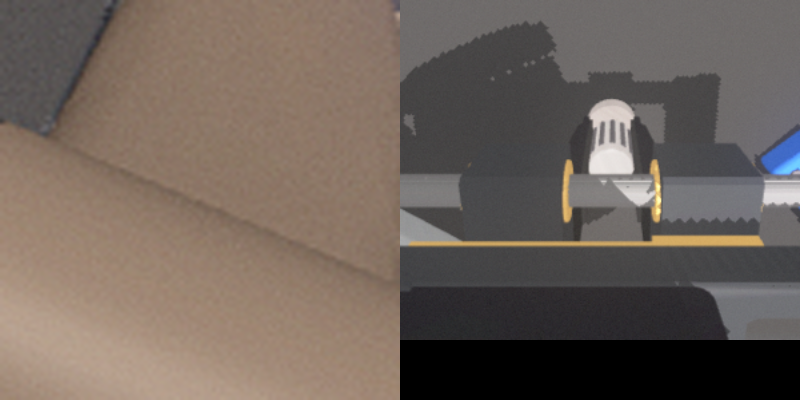

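The knob is still pinched (wrist view), and the 20 N push-back opposite to the motion means it is on its stop. I'll release and retreat upward.

>>> {"api": "jog_arm", "payload": {
  "motion": [
    [0, 0, 0, 0, 0, 0, 45],
    [0, 0, 0, 0, 0, 0, 45],
    [0, 0, 0, 0, 0, 0, 45],
    [0, 0, 0, 0, 0, -30, 45],
    [0, 0, 0, 0, 0, -50, 45],
    [0, 0, 0, 0, 0, -50, 45],
    [0, 0, 0, 0, 0, -40, 45],
    [0, 0, 0, -30, -50, 0, 45],
    [0, 0, 0, -30, -50, 0, 45],
    [0, 0, 0, 0, 0, 0, 45]
  ]
}}

```text
t: 7.25
eef_pos: [539.6, -159.3, 275.7]
tcp_rot: [-3.14, 0.001, 0.788]
ft_force: [1.1, -0.0, -0.3]
opening: 0.475
grip_force: 0.0
```

Run:
```python
from h import *
t=env.read_camera("scene")
cv2.imwrite("pics/e2.png",cv2.resize(t["color"][140:300,90:410,::-1],(800,400),interpolation=cv2.INTER_CUBIC)); s=env.state(); print(s["eef_pos"],s["ft_force"],s["t"])
```

```text
[ 541.80625195 -160.06407891  276.04560468] [ 1.51398355 -0.1734109   0.50743395] 7.3
```

View pics/e2.png

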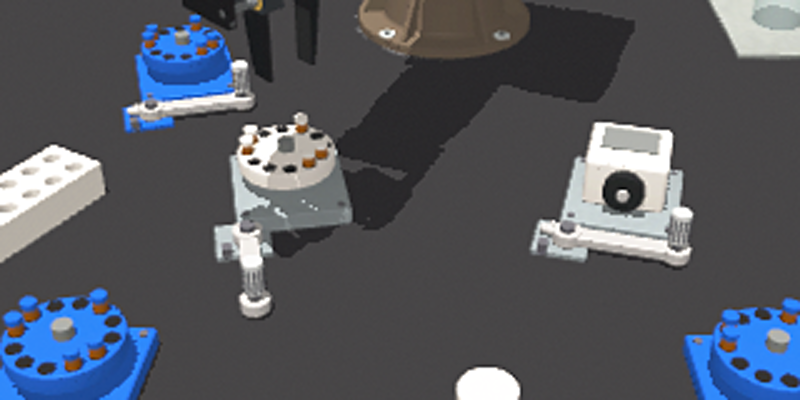

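The scene view shows the carousel leg pointing outward, knob top at (253,262), and the pump leg still folded. I'll check the angle between them before handing in.

Run:
```python
from h import *
c=env.read_camera("scene"); f=lambda u,v,z: at_z(c,(90+u/2.5,140+v/2.5),z)[:2]
K=f(253,262,62);H=f(247,231,25);E1=f(231,160,20);E2=f(238,220,20);A=f(350,215,20); print(K,H,K-H,A-f(270,226,20),E1-E2)
w=env.read_camera("wrist"); print([ (np.round(r["location"]),round(r["score"],2),at_z(w,r["location"],18).round()) for r in env.recognise("wrist","carousel_leg")[:2]])
env_t=env.state()["t"]; print(env_t)
```

```text
[ 659.56087252 -182.63560307] [ 561.27386667 -204.43613303] [98.28700586 21.80052996] [-21.30244181  80.23745181] [-114.53104273  -24.52826875]
[(array([502.,  79.]), 0.98, array([ 843., -284.,   18.])), (array([311., 162.]), 0.77, array([ 609., -194.,   18.]))]
7.45
```

The leg is at 90° to the stand's edge (1.56–1.6 rad), so it is on its stop.

```bash
python3 -c "
from cell import env
print(env.job_done())"
```

```text
the job is handed in; nothing more can be done
None
```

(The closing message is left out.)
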